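Free the insert case and present the bronze jaw insert

ROBOT

A 6-joint arm with a two-finger parallel gripper is mounted at the origin on the work surface. World frame = base frame: x ahead of the robot, y to its left, z up, the work surface at z = 0. Lengths are in m, angles in rad, forces in N, time in s.
With the tool pointing down it reaches from about 0.425 to 0.95 m from the base axis. Payload 3.5 kg.
Tool frame: the origin (TCP) lies midway between the tips of the shut fingers; the grasp point (between the pads) lies ctrl.grasp_offset behind it (ctrl.grasp_offset is the distance from the TCP to the grasp point, in m); x points along the fingers, y is the direction in which the jaws open and shut, and the axes are right-handed (so a half turn about x gives the same grasp; the last joint's range is limited). The gripper opens to 85 mm and grips with 20 to 120 N. Pads are 22 mm wide; open, the fingers measure 114 mm over their backs; the gripper's body (76 mm by 85 mm) begins 54 mm behind the grasp point. The pads swing forward as they close: fully open they stand 13 mm farther back than shut.
Start: joints at [-1.357, 0.286, 1.577, -0, 1.279, -0.15], TCP at [0.24, -0.631, 0.231] pointing down, gripper open.
Joint ranges: [-2.77, 2.77], [-0.9, 2.22], [0.21, 2.48], [-1.53, 4.67], [0.24, 2.81], [-2.84, 2.84]. Speed limits (rad/s): [2.79, 2.79, 3.14, 3.14, 3.14, 3.14].

INTERFACE

Orientations are given as a unit quaternion [x, y, z, w].
In Python, from plant import readout, read_camera, sign_off, ctrl gives the robot as it stands.
- The arm moves only by the tool drive_tool, never from a script. Its argument "steps" is a list of rows, each a list of 5 numbers: the shift along the tool's x, y, z in cm, then the turn about the tool's x in degrees, then the opening, from 0 (shut) to 1 (fully open). A call has 1 to 10 rows; each row shifts and turns the commanded pose from where the row before left it, along the tool's axes as they then stand; what a row does not reach is not made up. A row lasts 1/10 s, in which the tool goes at most 50 mm and 8.59 degrees, less where a joint would pass 70% of its speed; a pose out of reach is approached as far as the arm can. A call is refused whole if a number of a shift passes 5 or a number of a turn 8.59, either way. A call with a gripper value outside its range is refused whole. The fingers move at their own pace and stop on an object; "force" is the grip in N (left out, the last holds). Time passes only in rows, so rows that do not move let the fingers close. It gives the time, the measured TCP pose, the force and the opening at its end, in the units of the state.
- readout.get_state(): the state, without advancing time (a new reading comes with each control period).
- read_camera(name): name is "side" or "top" or "wrist"; returns a dict with "frame" (400x640x3 uint8, red, green, blue), "vertical_fov" (degrees; the focal length in pixels is half the picture's height over the tangent of half this angle, whatever the lens; pixels are square), "cx", "cy" (the principal point, pixels), "eye" and "orientation" of the camera in the world. Camera axes: x right, y up, looking along -z (the intrinsics and any distortion apply to the point x, -y, -z); pixel columns grow to the right and rows downward; lengths in m; the calibration is good to about 2 mm. The wrist camera is an equidistant fisheye: a pixel r from the principal point sees the ray r / f radians off the axis. A picture is of the moment at which its call begins. There is no depth.
- sign_off(): hands the job in, once; it reports no verdict.
The state is a dict: "time": time; "qpos": joint angles; "dq": joint speeds; "joint_efforts": joint torques, N m; "eef_pos": TCP position; "tcp_rot": TCP orientation; "contact_force": force on the tool from outside, world axes, zero at the start; "wrist_torque": the same for the moment, N m; "opening": opening from 0.0 (shut) to 1.0 (fully open).
Only numpy, scipy, OpenCV 4.12 (cv2) and the standard library are available. Lean on these libraries where they do the work, as an engineer would, in place of code of your own. Each camera call takes 0.05 s, during which the arm holds its last target. There are 200 camera calls.

TASK

Hold the mallet and knock the red-capped stop pin behind the blue insert case all the way down with it (no fingers on the pin), lay the mallet back on its wooden rest as you found it and let it go, then lift the case's aluminium flap by its bar, all the way back past upright, and leave it open. Draw the bronze-coloured jaw insert straight up out of the case, leaving the black one in its place, and finish while holding it: the gripper keeps the bronze insert upright and still above the middle of the blue inspection mat, with at least 10 cm of free air below it. Do not disturb the other things on the bench.

Things in the scene. Friction and masses are not known exactly. Their poses are not given: they have to be found in the camera images.
- case: blue steel case fixed to the bench, 150 (x) x 170 (y) x 85 mm high, open on top under its flap; origin at the centre of its underside, x towards its hinge side, z up. Inside, two plastic cradles 20 mm high above the 6 mm floor hold one upright insert each at x = -5, y = +34 and -34 mm (either insert in either). The inserts are 54 mm apart; 30 mm is free outside each
- flap (a joint): aluminium cover flap, 158 x 170 x 5 mm, hinged along y at the case's +x edge: 0 shut, grows as the -x edge lifts, 1.57 upright, stop at 1.7. Stays where it is left; about 4 N at the bar lifts it. Its yellow lug, 20 mm high above the hinge line, is blocked by the pin's stop block, so the flap opens only when the pin is down
- flap_hinge (a point): middle of the flap's hinge line, 88 mm above the bench, 77 mm in +x from the case's centre; it turns with the flap: at flap = 0 its axes are the case's
- flap_bar (a point): middle of the flap's black pull bar: round, 10 mm thick, 80 mm long along y, 35 mm off the flap's middle plane; shut, it lies 148 mm in -x of the hinge line, 123 mm above the bench. Pinched from above it turns in the fingers as the flap swings. Flap upright: the flap is 35 mm to the -x side of the bar and reaches 10 mm above it: open the fingers little (24 mm) to let go
- pin (a joint): sprung stop pin behind the hinge, slides straight down: 0 up, 0.034 fully down (m), may start up to 0.003 down. It needs a firm push of 7 to 10 N and stays down where it is left
- pin_top (a point): centre of the top of the pin's red cap, 22 mm across, 130 mm above the bench when up, 96 mm when down; 122 mm in +x and 50 mm in +y from the case's centre. The pin's stop block reaches 41 mm from it towards the hinge, 15.5 mm below the cap's top. Free space beside it in +y; lug and pull bar are lower than 130 mm
- mallet: mallet of 0.3 kg, standing upright on its rest: cylindrical orange head 40 mm across and 65 mm high with its axis vertical; wooden handle level, its middle 40 mm above the lower face, 22 mm wide, 24 mm high, running from the head's axis to 155 mm in the mallet's -x. Origin at the centre of the head's lower face, z up
- mallet_grip (a point): point in the middle of the mallet's handle, 55 mm from the head's axis, a good place to grip it across (along the mallet's y); 40 mm higher than the lower face
- mallet_face (a point): centre of the lower, striking face of the mallet's head; axes as the mallet's, x from the handle to the head
- rest_spot (a point): point on the wooden rest (200 x 70 mm, base 8 mm thick) where the centre of the mallet's lower face stands; x points as the mallet's should. The handle lies on a saddle 130 mm in -x, 28 mm above the base, between lips 42 mm apart that rise 8 mm more
- bronze_insert: bronze (yellow metal) jaw insert plate, 46 (x) x 14 (y) x 70 mm high, about 0.25 kg, dark serrations on its lower faces; origin at the centre of its underside, z up; hidden under the flap
- bronze_insert_mid (a point): centre of the bronze insert, 35 mm below its top; standing in the case it is 41 mm above the bench, its top at 76 mm
- black_insert: black insert of the same size, in the other cradle; stays there
- mat_mid (a point): centre of the top of the blue inspection mat, 130 x 130 x 3 mm, fixed on the bench
- tape: yellow tape roll, 90 mm across, 24 mm high, lying flat; leave alone
- oil: white bottle with red cap, 56 mm across, 140 mm high; leave alone
- stud: stepped steel adapter stud, 60 mm across, 60 mm high; leave alone
- specimen: flat steel test bar, 155 x 20 x 6 mm; leave alone
Not all that is in view belongs to the job. Leave any turquoise or yellow look-alike of the mallet alone.

How it is judged:
On the way, in this order (a step that is already met when the one before it is completed fails the run):
1. the pin is knocked fully down with the mallet's face (value of joint pin above 0.031 m and distance between mallet_face and pin_top below 0.035 m).
2. the mallet stands back on its rest, let go (horizontal distance between mallet_face and rest_spot below 0.03 m and angle between mallet_face's own z axis and vertical below 0.15 rad and height (world z) of mallet_face below 0.02 m and contact force between the fingers and mallet below 0.2 N), for 0.2 s.
3. the flap is lifted back, upright or further (value of joint flap above 1.45 rad), for 0.2 s.
4. the bronze insert is drawn up out of the case in the fingers (height (world z) of bronze_insert_mid above 0.125 m and contact force between the fingers and bronze_insert above 1 N and contact force between bronze_insert and case below 0.2 N and contact force between bronze_insert and mallet below 0.2 N and contact force between bronze_insert and black_insert below 0.2 N), for 0.1 s.
At the end, for the whole second after the job is handed in: bronze insert held still by the fingers alone, within 0.25 rad of upright, centre within 50 mm of the mat centre in plan and over 130 mm high; pin over 30 mm down; mallet let go on its rest (30 mm, 0.15 rad); flap over 1.4 rad; black insert within 20 mm of its start (all of step 2 and height (world z) of bronze_insert_mid above 0.13 m and horizontal distance between bronze_insert_mid and mat_mid below 0.05 m and angle between bronze_insert's own z axis and vertical below 0.25 rad and linear speed of bronze_insert below 0.03 m/s and contact force between the fingers and bronze_insert above 1 N and contact force between bronze_insert and case below 0.2 N and contact force between bronze_insert and mallet below 0.2 N and contact force between bronze_insert and black_insert below 0.2 N and value of joint pin above 0.03 m and value of joint flap above 1.4 rad and distance of black_insert from where it was at the start of the episode below 0.02 m); the arm keeps its last pose, push and grip.
It fails at once if the pin is touched by the fingers or arm (contact force between any of the fingers, the arm and pin above 2 N).
It fails at once if the black insert is taken out or moved (distance of black_insert from where it was at the start of the episode above 0.03 m).
It fails at once if other things on the bench are disturbed (distance of any of tape, oil, stud, specimen from where it was at the start of the episode above 0.03 m).
It also fails if it takes over 72 s, if anything falls off the work surface, if the arm or the gripper's body presses on something with over 40 N, if the wrist force passes 120 N, or if a joint passes its speed limit or range.

## Working session

There is one attempt and no reset: what is moved stays moved. The work goes in short steps, Python scripts to look and compute and a tool call to move; the robot and the scene stay as the last step left them, time stands still between calls to the robot, and variables do not carry over. Pictures are saved under pics/ and viewed, about 8 in all and at most 12, crops included, and the job is handed in when it is done.

Besides the shell and the picture viewer there is one more tool, called as name(argument=value, ...), one argument or row to a line, values as JSON. drive_tool: Moves the arm, as the interface text tells. Its arguments: {"type":"object","properties":{"steps":{"type":"array","items":{"type":"array","items":{"type":"number"}}},"force":{"type":"number"}},"required":["steps"]}

```bash
mkdir -p pics; ls
cat > h.py <<'E'
import numpy as np, cv2
from scipy.spatial.transform import Rotation as R
from plant import readout, read_camera, ctrl
def foc(c): return c["frame"].shape[0]/2/np.tan(np.radians(c["vertical_fov"])/2)
def ray(c,u,v):
    f=foc(c); a=np.array([(u-c["cx"])/f,(v-c["cy"])/f])
    if c["name"]=="wrist":
        r=np.hypot(*a); d=np.array([*(a/max(r,1e-9)*np.sin(r)),np.cos(r)])
    else: d=np.array([*a,1.])
    return R.from_quat(c["orientation"]).apply([d[0],-d[1],-d[2]])
def cam(n):
    c=read_camera(n); c["name"]=n; return c
def onz(c,u,v,z):
    d=ray(c,u,v); e=np.array(c["eye"]); return e+d*(z-e[2])/d[2]
def proj(c,p):
    q=R.from_quat(c["orientation"]).inv().apply(np.array(p)-c["eye"]); q=np.array([q[0],-q[1],-q[2]]); f=foc(c)
    if c["name"]=="wrist":
        t=np.arctan2(np.hypot(q[0],q[1]),q[2]); k=t/max(np.hypot(q[0],q[1]),1e-9)
        return np.array([c["cx"]+f*k*q[0],c["cy"]+f*k*q[1]])
    return np.array([c["cx"]+f*q[0]/q[2],c["cy"]+f*q[1]/q[2]])
def save(c,n): cv2.imwrite("pics/"+n,c["frame"][:,:,::-1])
E
python3 - <<'E'
from h import *
import pickle
for n in ("top","side","wrist"):
    c=cam(n); save(c,n+"0.png"); pickle.dump(c,open(n+"0.pkl","wb"))
    print(n,c["eye"],R.from_quat(c["orientation"]).as_matrix().round(3).tolist(),foc(c),c["cx"],c["cy"],[k for k in c])
print(readout.get_state(),ctrl.grasp_offset)
E
```

```text
pics
top [0.27440519 0.01124793 1.1784019 ] [[-0.015, 0.984, -0.175], [-1.0, -0.016, -0.002], [-0.005, 0.175, 0.985]] 393.21369114190117 317.34380073871176 211.36287921931532 ['frame', 'vertical_fov', 'cx', 'cy', 'eye', 'orientation', 'name']
side [0.04298501 0.58523066 0.99183815] [[-0.802, 0.458, -0.384], [-0.597, -0.624, 0.503], [-0.009, 0.633, 0.774]] 363.9838578978032 320.364034594509 197.34888164000506 ['frame', 'vertical_fov', 'cx', 'cy', 'eye', 'orientation', 'name']
wrist [ 0.30407936 -0.60583883  0.37341002] [[0.356, 0.9, 0.251], [-0.935, 0.344, 0.092], [-0.003, -0.267, 0.964]] 309.70691628693146 323.7353927512338 194.41197496538229 ['frame', 'vertical_fov', 'cx', 'cy', 'eye', 'orientation', 'name']
{'time': 0.15, 'qpos': array([-1.35702995e+00,  2.86992394e-01,  1.57787610e+00, -2.64635617e-05,
        1.27859095e+00, -1.49979833e-01]), 'dq': array([-0.00103829, -0.00124927, -0.00500105,  0.00123554,  0.00055448,
        0.00068313]), 'joint_efforts': array([ 3.97990279e-04, -4.06606078e+01, -2.93140662e+01, -1.47116152e-04,
        3.94613977e-03, -1.77219630e-05]), 'eef_pos': array([ 0.24007192, -0.63030371,  0.23022562]), 'tcp_rot': array([-0.69541341, -0.12855788,  0.69547341, -0.1272391 ]), 'contact_force': array([-0.42287706,  0.12248201, -0.62549269]), 'wrist_torque': array([-0.05881438, -0.03422191, -0.01907797]), 'opening': 1.00304401210669} 0.0187
```

View pics/top0.png

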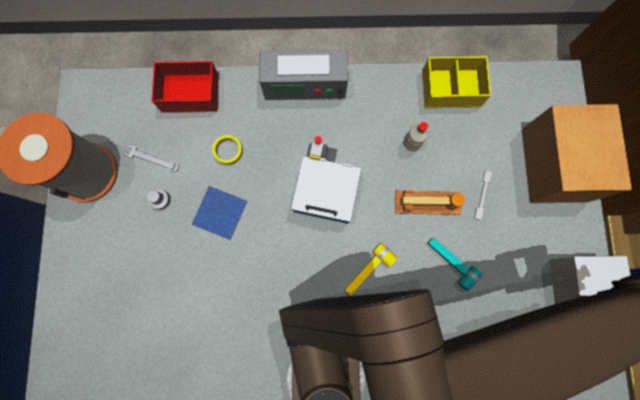

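View pics/side0.png

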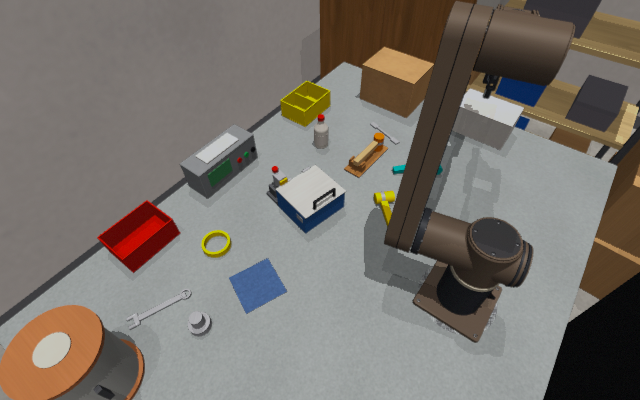

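Top view: the case flap is at (327,189), the pin's red cap at (318,140), the mallet head at (456,200) with its handle to the left, and the mat at (219,212). The side view agrees. I'll take a zoomed crop for the measurements.

Run:
```python
from h import *
import pickle
c=pickle.load(open("top0.pkl","rb"))
f=c["frame"][125:235,285:485,::-1]
cv2.imwrite("pics/crop1.png",cv2.resize(f,None,fx=4,fy=4,interpolation=cv2.INTER_CUBIC))
# mat blue
hsv=cv2.cvtColor(c["frame"],cv2.COLOR_RGB2HSV)
m=((hsv[...,0]>100)&(hsv[...,0]<125)&(hsv[...,1]>100)).astype(np.uint8); m[:,:185]=0;m[:,255:]=0;m[:180]=0;m[250:]=0
p=cv2.minAreaRect(np.argwhere(m)[:,::-1].astype(np.float32));print(p,onz(c,*p[0],.003))
```

```text
((218.87069702148438, 212.30174255371094), (40.70500183105469, 42.411983489990234), 23.198589324951172) [0.48528953 0.3126475  0.003     ]
```

View pics/crop1.png

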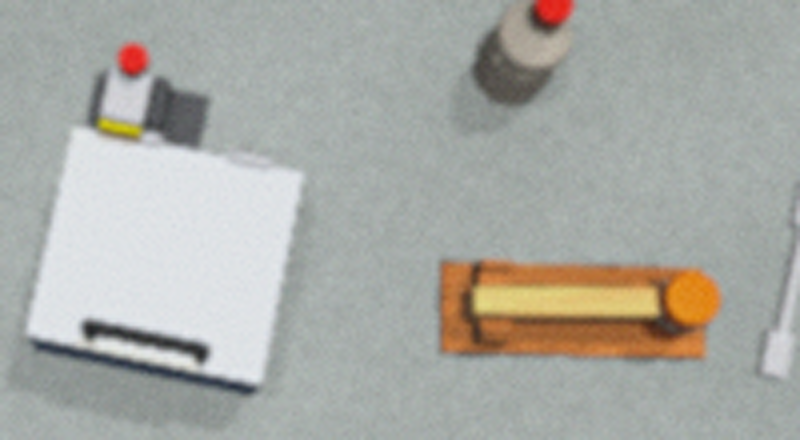

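Crop (4x of the region starting at 285,125): flap corners (72,128), (303,172), (257,388) and (28,338). Bar ends are at (88,325) and (208,353), the cap at (133,58), the mallet head top at (693,298), and the handle along y≈301 from 475 to 660.

Run:
```python
from h import *
import pickle
c=pickle.load(open("top0.pkl","rb"))
P=lambda U,V,z: onz(c,284.6+U/4,124.6+V/4,z)
fl=np.array([P(*q,.0905) for q in((72,128),(303,172),(257,388),(28,338))])
print("flap",fl[:,:2].round(4).tolist(),np.linalg.norm(np.diff(fl[[0,1,2,3,0]],axis=0),axis=1))
fc=fl.mean(0)
b=np.array([P(88,325,.128),P(208,353,.128)]);print("bar",b,b.mean(0),np.linalg.norm(b[0]-b[1]))
pin=P(133,58,.13);print("pin",pin)
# case x dir
xd=(fl[0]+fl[1]-fl[2]-fl[3]); th=np.arctan2(xd[1],xd[0]); yd=fl[0]+fl[3]-fl[1]-fl[2]; th2=np.arctan2(-yd[0],yd[1])
bd=b[0]-b[1];print("th",th,th2,np.arctan2(-bd[0],bd[1]))
t=(th+th2)/2; ex=np.array([np.cos(t),np.sin(t)]);ey=np.array([-ex[1],ex[0]])
# flap center: from hinge 77 to -? flap centre x local = 77-79=-2 
O1=fc[:2]+.002*ex; O2=pin[:2]-.122*ex-.05*ey; O3=b.mean(0)[:2]+(.148-.077)*ex
print("origins",O1,O2,O3)
h=P(693,298,.073);h0=P(475,301,.06);h1=P(660,301,.06);print("mallet",h,h0,h1)
r=np.array([P(*q,.008) for q in((441,260),(705,268),(705,357),(441,353))]);print("rest",r.mean(0),r.round(3).tolist())
d=(r[1]+r[2]-r[0]-r[3]);print("restang",np.arctan2(d[1],d[0]),np.arctan2(*(h-h0)[1::-1]))
```

```text
flap [[0.6288, 0.0533], [0.5932, -0.1119], [0.4374, -0.0744], [0.4755, 0.0856]] [0.16898678 0.16030186 0.16445029 0.1566942 ]
bar [[ 0.47686931  0.04220147  0.128     ]
 [ 0.45624145 -0.0389217   0.128     ]] [0.46655538 0.00163989 0.128     ] 0.08370469885695742
pin [0.66623979 0.00866628 0.13      ]
th -0.2219923518603873 -0.2228599298929213 -0.2490011262068652
origins [ 0.53565902 -0.01226393] [ 0.53621541 -0.01318919] [ 0.5358063  -0.01402247]
mallet [ 0.50020023 -0.38993452  0.073     ] [ 0.50318623 -0.23665618  0.06      ] [ 0.50102303 -0.37060252  0.06      ]
rest [ 0.50623565 -0.32197161  0.008     ] [[0.546, -0.224, 0.008], [0.537, -0.424, 0.008], [0.468, -0.419, 0.008], [0.474, -0.22, 0.008]]
restang -1.6102354011183595 -1.5902747817444554
```

```bash
cat >> h.py <<'E'
def plan(x,y,tipz,yaw):
    """shift/turn needed; yaw = world angle wanted for tool y (mod pi)"""
    s=readout.get_state(); M=R.from_quat(s["tcp_rot"]); m=M.as_matrix()
    y0=np.arctan2(m[1,1],m[0,1]); d=(yaw-y0+np.pi/2)%np.pi-np.pi/2
    t=-np.degrees(d)  # tool x is down
    n=M*R.from_euler("x",t,degrees=True); dp=np.array([x,y,tipz])-s["eef_pos"]
    print("tool y yaw %.3f  q5 %.2f turn(deg) %.2f  shift after turn (cm)"%(y0,s["qpos"][5],t),(n.inv().apply(dp)*100).round(2),
      "shift before turn",(M.inv().apply(dp)*100).round(2),"pos",s["eef_pos"].round(4),"down",m[:,0].round(3),"F",s["contact_force"].round(1),"open %.3f t %.2f"%(s["opening"],s["time"]))
E
python3 - <<'E'
from h import *
u=np.array([np.cos(-1.6),np.sin(-1.6)]); g=np.array([.500,-.390])-.048*u; print(g)
plan(*g,.13,-.03)
E
```

```text
[ 0.50140158 -0.34202047]
tool y yaw -1.207  q5 -0.15 turn(deg) -67.44  shift after turn (cm) [ 10.06  25.26 -29.58] shift before turn [ 10.06 -17.63 -34.68] pos [ 0.2401 -0.6303  0.2302] down [-0.     0.002 -1.   ] F [-0.4  0.1 -0.6] open 1.003 t 0.15
```

drive_tool(
  steps=[
    [0, -0.9, -1.7, 0, 1],
    [0, -1.7, -3.4, 0, 1],
    [0, -1.9, -3.8, 0, 1],
    [0, -1.9, -3.8, 0, 1],
    [0, -1.9, -3.8, 0, 1],
    [0, -1.9, -3.8, 0, 1],
    [0, -1.9, -3.8, 0, 1],
    [0, -1.9, -3.8, 0, 1],
    [0, -1.9, -3.6, 0, 1],
    [0, -1.7, -3.1, 0, 1],
  ],
)

```text
time: 1.15
eef_pos: [0.5023, -0.3401, 0.2313]
tcp_rot: [0.695, 0.129, -0.695, 0.128]
contact_force: [0.3, -0.1, 0.2]
opening: 0.999
```

drive_tool(
  steps=[
    [0.5, 0, 0, -8.4, 1],
    [0.5, 0, 0, -8.4, 1],
    [0.5, 0, 0, -8.4, 1],
    [0.5, 0, 0, -8.4, 1],
    [0.5, 0, 0, -8.4, 1],
    [0.5, 0, 0, -8.4, 1],
    [0.5, 0, 0, -8.4, 1],
    [0.5, 0, 0, -8.5, 1],
    [0, 0, 0, 0, 1],
    [0, 0, 0, 0, 1],
  ],
)

```text
time: 2.15
eef_pos: [0.501, -0.3423, 0.1912]
tcp_rot: [0.509, 0.491, -0.509, 0.491]
contact_force: [0.8, 0.8, 0.4]
opening: 0.999
```

Run:
```python
from h import *
plan(.5014,-.342,.029,-.03)
c=cam("wrist"); save(c,"w1.png"); import pickle; pickle.dump(c,open("w1.pkl","wb"))
print(proj(c,[.5,-.39,.073]),proj(c,[.5014,-.342,.06]),proj(c,[.503,-.237,.06]))
```

```text
tool y yaw -0.035  q5 -0.73 turn(deg) -0.29  shift after turn (cm) [16.22  0.05 -0.03] shift before turn [16.22  0.04 -0.03] pos [ 0.501  -0.3423  0.1912] down [-0.     0.001 -1.   ] F [0.8 0.8 0.4] open 0.999 t 2.15
[323.89619765 240.1059099 ] [323.59268648 186.0112367 ] [321.21437614  69.36996876]
```

View pics/w1.png

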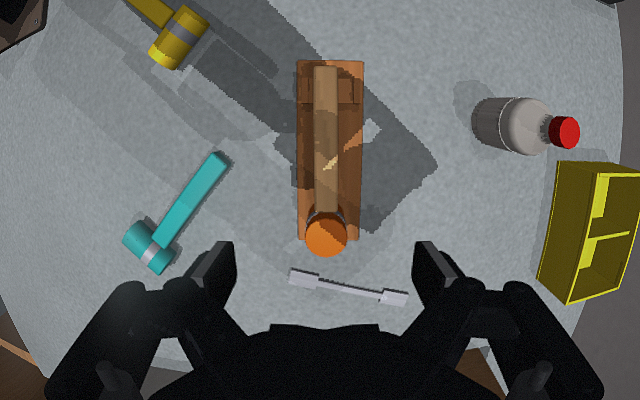

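The wrist view shows the mallet head top at (326,237), against a predicted (324,240). The handle is centred between the jaws.

drive_tool(
  steps=[
    [1.5, 0, 0, 0, 1],
    [3, 0, 0, 0, 1],
    [3, 0, 0, 0, 1],
    [3, 0, 0, 0, 1],
    [2.5, 0, 0, 0, 1],
    [2, 0, 0, 0, 0.7],
    [1.4, 0, 0, 0, 0.5],
    [0, 0, 0, 0, 0.3],
    [0, 0, 0, 0, 0.1],
    [0, 0, 0, 0, 0],
  ],
  force=110,
)

```text
time: 3.2
eef_pos: [0.5018, -0.3438, 0.0286]
tcp_rot: [0.508, 0.491, -0.508, 0.493]
contact_force: [-0.1, 0.2, -3.7]
opening: 0.238
```

drive_tool(
  steps=[
    [0, 0, 0, 0, 0],
    [0, 0, 0, 0, 0],
    [0, 0, 0, 0, 0],
    [0, 0, 0, 0, 0],
  ],
)

```text
time: 3.6
eef_pos: [0.5016, -0.3437, 0.0284]
tcp_rot: [0.508, 0.491, -0.508, 0.493]
contact_force: [1.4, 0.7, 4.2]
opening: 0.24
```

drive_tool(
  steps=[
    [-1, 0, 0, 0, 0],
    [-2, 0, 0, 0, 0],
    [-3, 0, 0, 0, 0],
    [-3, 0, 0, 0, 0],
    [-3, 0, 0, 0, 0],
    [-3, 0, 0, 0, 0],
    [-2.5, 0, 0, 0, 0],
    [-1.5, 0, 0, 0, 0],
    [-0.5, 0, 0, 0, 0],
    [0, 0, 0, 0, 0],
  ],
)

```text
time: 4.6
eef_pos: [0.5007, -0.343, 0.222]
tcp_rot: [-0.508, -0.492, 0.508, -0.492]
contact_force: [0.3, 0.0, -3.2]
opening: 0.234
```

Run:
```python
from h import *
import pickle
c=pickle.load(open("w1.pkl","rb")); print(onz(c,326,237,.073))
o=R.from_euler("z",-.187).apply([-.0010,-.0463,0])[:2]; g=np.array([.666,.009])-o; print(g)
plan(*g,.18,-.222)
```

```text
[ 0.50203691 -0.38694386  0.073     ]
[0.67559029 0.05430691]
tool y yaw -0.032  q5 -0.74 turn(deg) 10.86  shift after turn (cm) [  4.21   8.32 -42.61] shift before turn [  4.21  16.2  -40.28] pos [ 0.5007 -0.343   0.222 ] down [-0.001  0.    -1.   ] F [ 0.3  0.  -3.2] open 0.234 t 4.60
```

drive_tool(
  steps=[
    [0, 0.8, -2.0, 0, 0],
    [0, 1.6, -4.0, 0, 0],
    [0, 1.8, -4.5, 0, 0],
    [0, 1.8, -4.5, 0, 0],
    [0, 1.8, -4.5, 0, 0],
    [0, 1.8, -4.5, 0, 0],
    [0, 1.8, -4.5, 0, 0],
    [0, 1.8, -4.5, 0, 0],
    [0, 1.8, -4.3, 0, 0],
    [0, 1.2, -3.0, 0, 0],
  ],
)

```text
time: 5.6
eef_pos: [0.6754, 0.0575, 0.2191]
tcp_rot: [-0.507, -0.494, 0.508, -0.491]
contact_force: [0.2, -0.4, -3.4]
opening: 0.242
```

drive_tool(
  steps=[
    [0, 0, 0, 3.5, 0],
    [0.5, 0, 0, 4, 0],
    [0.8, 0, 0, 3.4, 0],
    [0.8, 0, 0, 0, 0],
    [0.5, 0, 0, 0, 0],
    [0, 0, 0, 0, 0],
    [0, 0, 0, 0, 0],
  ],
)

```text
time: 6.3
eef_pos: [0.6758, 0.0542, 0.1959]
tcp_rot: [-0.552, -0.442, 0.553, -0.441]
contact_force: [0.7, -0.4, -2.7]
opening: 0.242
```

Run:
```python
from h import *
plan(.6756,.0543,.14,-.222)
c=cam("wrist"); w=c["frame"][:,:,::-1]; s=cam("side"); 
m=read_camera("top")["frame"][:,:,::-1]
u,v=proj(s,[.666,.009,.15]).astype(int); print(u,v)
s1=cv2.resize(s["frame"][v-75:v+75,u-60:u+60,::-1],(320,400),interpolation=cv2.INTER_CUBIC)
cv2.imwrite("pics/p1.png",np.hstack([w[:, 80:560],s1]))
```

```text
tool y yaw -0.222  q5 0.15 turn(deg) -0.02  shift after turn (cm) [ 5.59 -0.01 -0.01] shift before turn [ 5.59 -0.01 -0.01] pos [0.6758 0.0542 0.1959] down [-0.001  0.    -1.   ] F [ 0.7 -0.4 -2.7] open 0.242 t 6.30
274 162
```

View pics/p1.png

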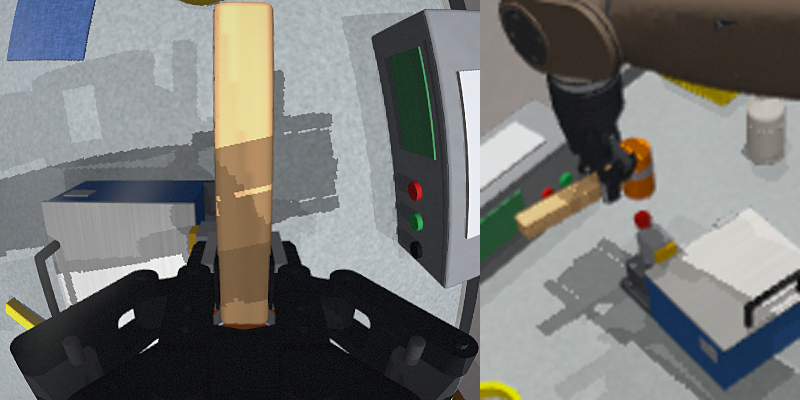

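The mallet is level, with its head just above the red cap (side crop about (640,192) and (643,218)). I'll push down.

drive_tool(
  steps=[
    [1, 0, 0, 0, 0],
    [1.5, 0, 0, 0, 0],
    [1.3, 0, 0, 0, 0],
    [0.6, 0, 0, 0, 0],
    [0.4, 0, 0, 0, 0],
    [0.4, 0, 0, 0, 0],
    [0.4, 0, 0, 0, 0],
    [0.4, 0, 0, 0, 0],
    [0.4, 0, 0, 0, 0],
    [0.4, 0, 0, 0, 0],
  ],
  force=120,
)

```text
time: 7.45
eef_pos: [0.6761, 0.0544, 0.1287]
tcp_rot: [0.553, 0.441, -0.552, 0.442]
contact_force: [-4.9, 1.7, 5.5]
opening: 0.239
```

drive_tool(
  steps=[
    [0.4, 0, 0, 0, 0],
    [0.4, 0, 0, 0, 0],
    [0.2, 0, 0, 0, 0],
    [0.1, 0, 0, 0, 0],
    [0, 0, 0, 0, 0],
  ],
)

```text
time: 7.95
eef_pos: [0.6761, 0.0543, 0.1173]
tcp_rot: [0.553, 0.441, -0.552, 0.442]
contact_force: [-5.0, 0.8, 4.1]
opening: 0.238
```

drive_tool(
  steps=[
    [0.1, 0, 0, 0, 0],
    [0.1, 0, 0, 0, 0],
    [0, 0, 0, 0, 0],
  ],
)

```text
time: 8.25
eef_pos: [0.6762, 0.0544, 0.1162]
tcp_rot: [0.553, 0.441, -0.552, 0.441]
contact_force: [-5.1, 0.9, 7.0]
opening: 0.238
```

drive_tool(
  steps=[
    [0.1, 0, 0, 0, 0],
    [0.1, 0, 0, 0, 0],
    [0, 0, 0, 0, 0],
  ],
)

```text
time: 8.55
eef_pos: [0.6763, 0.0545, 0.116]
tcp_rot: [0.553, 0.441, -0.552, 0.442]
contact_force: [-8.4, 1.9, 12.9]
opening: 0.239
```

Run:
```python
from h import *
s=cam("side"); 
u,v=proj(s,[.666,.009,.1]).astype(int)
cv2.imwrite("pics/p2.png",cv2.resize(s["frame"][v-60:v+50,u-80:u+70,::-1],None,fx=5,fy=5,interpolation=cv2.INTER_CUBIC))
```

```text
(no output)
```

View pics/p2.png

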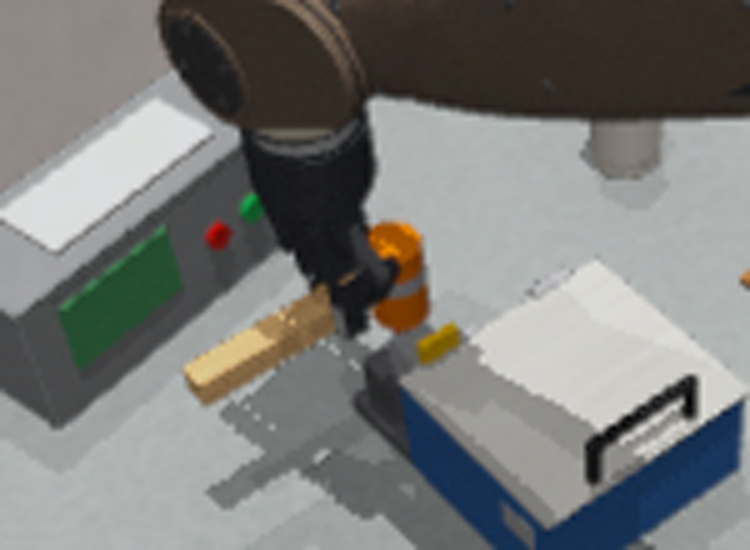

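The pin is down with its block below the yellow lug, and the orange head rests on it. I'll raise the mallet and take it back.

drive_tool(
  steps=[
    [-0.5, 0, 0, 0, 0],
    [-1.5, 0, 0, 0, 0],
    [-2.5, 0, 0, 0, 0],
    [-2.5, 0, 0, 0, 0],
    [-2, 0, 0, 0, 0],
    [-1.4, 0, 0, 0, 0],
    [-0.4, 0, 0, 0, 0],
  ],
)

```text
time: 9.3
eef_pos: [0.677, 0.0542, 0.2232]
tcp_rot: [0.554, 0.44, -0.551, 0.442]
contact_force: [0.6, 0.1, -2.8]
opening: 0.241
```

Run:
```python
from h import *
plan(.5016,-.3437,.0284,-.033)
s=cam("side"); t=cam("top")
u,v=proj(s,[.676,.05,.2]).astype(int)
a=cv2.resize(s["frame"][v-50:v+60,u-80:u+80,::-1],(582,400),interpolation=cv2.INTER_CUBIC)
u,v=proj(t,[.666,.01,.1]).astype(int)
b=cv2.resize(t["frame"][v-50:v+50,u-27:u+27,::-1],(216,400),interpolation=cv2.INTER_CUBIC)
cv2.imwrite("pics/p3.png",np.hstack([a,b]))
```

```text
tool y yaw -0.223  q5 0.15 turn(deg) -10.86  shift after turn (cm) [ 19.42 -16.3   40.35] shift before turn [19.42 -8.4  42.7 ] pos [0.677  0.0542 0.2232] down [ 0.004 -0.    -1.   ] F [ 0.6  0.1 -2.8] open 0.241 t 9.30
```

View pics/p3.png

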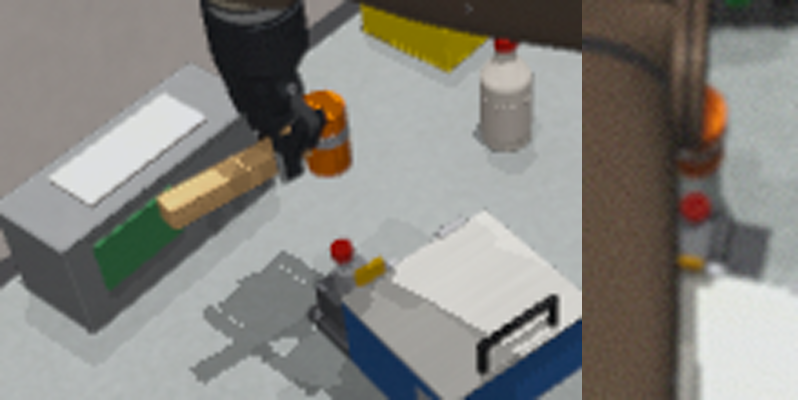

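Run:
```python
from h import *
import pickle
s=cam("side"); s0=pickle.load(open("side0.pkl","rb"))
for q in (s0,s):
    h=cv2.cvtColor(q["frame"],cv2.COLOR_RGB2HSV); m=((h[...,0]<4)|(h[...,0]>175))&(h[...,1]>170)&(h[...,2]>90)
    u,v=proj(q,[.666,.009,.11]).astype(int); k=np.argwhere(m[v-25:v+25,u-14:u+14]); print(k.mean(0)[::-1]+[u-14,v-25],len(k))
for z in (.13,.113,.096): print(z,proj(s,[.666,.009,z-.004]))
```

```text
[274.35714286 168.53571429] 28
[275.37037037 175.33333333] 27
0.13 [275.68767927 167.89356327]
0.113 [276.21990255 171.44261835]
0.096 [276.74069702 174.91546213]
```

The pin cap dropped 6.8 px in the side view, about 33 mm, so the pin is fully down. Next I return the mallet.

drive_tool(
  steps=[
    [0, 0, 0, -5.4, 0],
    [0, 0, 0, -5.4, 0],
    [0, -0.8, 2.0, 0, 0],
    [0, -1.6, 4.0, 0, 0],
    [0, -1.9, 4.6, 0, 0],
    [0, -1.9, 4.6, 0, 0],
    [0, -1.9, 4.6, 0, 0],
    [0, -1.9, 4.6, 0, 0],
    [0, -1.9, 4.6, 0, 0],
    [0, -1.9, 4.6, 0, 0],
  ],
)

```text
time: 10.45
eef_pos: [0.5247, -0.2778, 0.2194]
tcp_rot: [-0.508, -0.492, 0.509, -0.49]
contact_force: [0.4, -1.5, -4.3]
opening: 0.238
```

drive_tool(
  steps=[
    [1, -1.5, 4.2, 0, 0],
    [2, -1.0, 2.5, 0, 0],
    [2, 0, 0, 0, 0],
    [2, 0, 0, 0, 0],
    [2, 0, 0, 0, 0],
    [0, 0, 0, 0, 0],
    [0, 0, 0, 0, 0],
  ],
)

```text
time: 11.15
eef_pos: [0.4986, -0.3423, 0.13]
tcp_rot: [-0.508, -0.492, 0.508, -0.49]
contact_force: [0.3, 0.2, -2.6]
opening: 0.238
```

Run:
```python
from h import *
plan(.5016,-.3437,.0284,-.033)
c=cam("side"); u,v=proj(c,[.50,-.33,.06]).astype(int)
a=cv2.resize(c["frame"][v-60:v+50,u-75:u+75,::-1],None,fx=5,fy=5,interpolation=cv2.INTER_CUBIC);cv2.imwrite("pics/p4.png",a)
```

```text
tool y yaw -0.034  q5 -0.74 turn(deg) -0.06  shift after turn (cm) [10.16  0.32  0.15] shift before turn [10.16  0.32  0.15] pos [ 0.4986 -0.3423  0.13  ] down [-0.002  0.002 -1.   ] F [ 0.3  0.2 -2.6] open 0.238 t 11.15
```

View pics/p4.png

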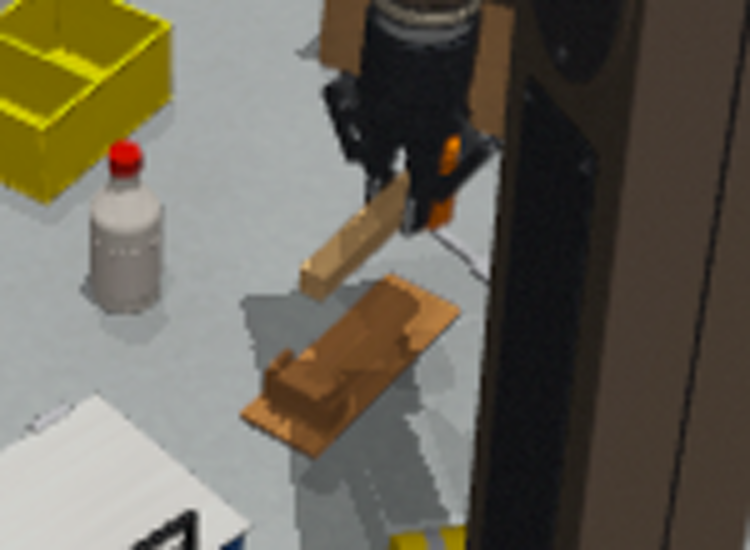

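The mallet is aligned over its rest. I'll lower it with the small sideways correction.

drive_tool(
  steps=[
    [1, 0.2, 0.1, 0, 0],
    [2, 0.1, 0.05, 0, 0],
    [2.5, 0, 0, 0, 0],
    [2, 0, 0, 0, 0],
    [1, 0, 0, 0, 0],
    [0.5, 0, 0, 0, 0],
    [0.5, 0, 0, 0, 0],
    [0.3, 0, 0, 0, 0],
    [0.1, 0, 0, 0, 0],
    [0, 0, 0, 0, 0],
  ],
  force=40,
)

```text
time: 12.2
eef_pos: [0.5025, -0.3447, 0.0329]
tcp_rot: [0.508, 0.491, -0.508, 0.492]
contact_force: [-0.6, -0.2, -3.5]
opening: 0.239
```

Run:
```python
from h import *
plan(.5016,-.3437,.0284,-.033)
```

```text
tool y yaw -0.034  q5 -0.73 turn(deg) -0.07  shift after turn (cm) [ 0.45 -0.09 -0.1 ] shift before turn [ 0.45 -0.09 -0.1 ] pos [ 0.5025 -0.3447  0.0329] down [ 0.001 -0.001 -1.   ] F [-0.6 -0.2 -3.5] open 0.239 t 12.20
```

drive_tool(
  steps=[
    [0.2, 0, 0, 0, 0],
    [0.2, 0, 0, 0, 0],
    [0.1, 0, 0, 0, 0],
    [0, 0, 0, 0, 0],
  ],
)

```text
time: 12.6
eef_pos: [0.5025, -0.3447, 0.0285]
tcp_rot: [-0.508, -0.491, 0.508, -0.492]
contact_force: [-1.9, 2.8, 5.1]
opening: 0.238
```

drive_tool(
  steps=[
    [0, 0, 0, 0, 0.3],
    [0, 0, 0, 0, 0.4],
    [0, 0, 0, 0, 0.6],
    [0, 0, 0, 0, 0.8],
    [-0.5, 0, 0, 0, 0.8],
    [-1.5, 0, 0, 0, 0.8],
    [-3, 0, 0, 0, 0.8],
    [-4, 0, 0, 0, 0.8],
    [-4, 0, 0, 0, 0.8],
    [-4, 0, 0, 0, 0.8],
  ],
)

```text
time: 13.6
eef_pos: [0.5022, -0.3444, 0.2005]
tcp_rot: [0.508, 0.491, -0.508, 0.492]
contact_force: [0.6, -1.1, -0.7]
opening: 0.802
```

Run:
```python
from h import *
c=cam("wrist"); save(c,"w2.png")
print(proj(c,[.502,-.387,.073]),proj(c,[.503,-.237,.06]))
# bar middle: case origin (.536,-.013), th -.222; local -71
t=-.2225; ex=np.array([np.cos(t),np.sin(t)]); b=np.array([.5358,-.0132])-.071*ex; print(b)
plan(*b,.17,-.2225)
```

```text
[324.29134516 230.93950291] [319.72794431  68.189018  ]
[0.46655023 0.00246748]
tool y yaw -0.034  q5 -0.73 turn(deg) 10.81  shift after turn (cm) [  3.53 -11.55 -33.28] shift before turn [  3.53  -5.1  -34.86] pos [ 0.5053 -0.3472  0.2095] down [ 0.011 -0.011 -1.   ] F [ 1.5 -2.5  4.1] open 0.799 t 13.65
```

View pics/w2.png

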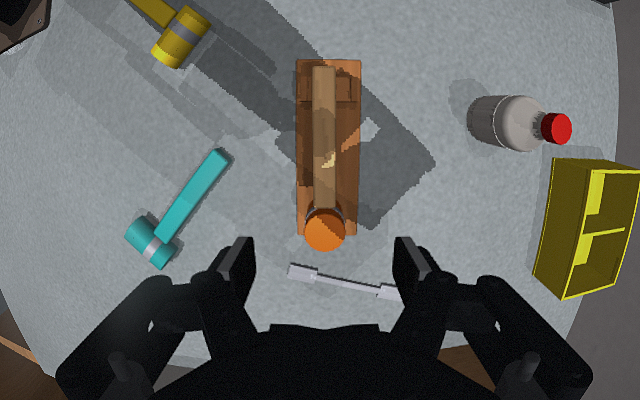

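The mallet stands on its rest as found: head at (324,230), handle on the saddle. Next is the flap bar.

drive_tool(
  steps=[
    [0, 0, 0, 5.4, 0.5],
    [0, 0, 0, 5.4, 0.5],
    [0, -0.8, -2.3, 0, 0.5],
    [0, -1.5, -4.2, 0, 0.5],
    [0, -1.6, -4.6, 0, 0.5],
    [0, -1.6, -4.6, 0, 0.5],
    [0, -1.6, -4.6, 0, 0.5],
    [0, -1.6, -4.6, 0, 0.5],
    [0, -1.5, -4.4, 0, 0.5],
    [0, -1, -2.9, 0, 0.5],
  ],
)

```text
time: 14.65
eef_pos: [0.4635, -0.0031, 0.1986]
tcp_rot: [0.553, 0.441, -0.551, 0.442]
contact_force: [0.4, -0.3, 0.5]
opening: 0.503
```

drive_tool(
  steps=[
    [0.5, -0.3, -1, 0, 0.5],
    [0.5, 0, 0, 0, 0.5],
    [0, 0, 0, 0, 0.5],
    [0, 0, 0, 0, 0.5],
  ],
)

```text
time: 15.05
eef_pos: [0.4635, 0.0035, 0.1872]
tcp_rot: [-0.553, -0.441, 0.553, -0.441]
contact_force: [-0.6, -0.4, -0.4]
opening: 0.5
```

Run:
```python
from h import *
plan(.4666,.0025,.108,-.2225)
c=cam("wrist"); save(c,"w3.png"); t=-.2225; ex=np.array([np.cos(t),np.sin(t),0]); ey=np.array([-ex[1],ex[0],0])
b=np.array([.4666,.0025,.123]); p=[proj(c,b+k*.04*ey) for k in(-1,0,1)]; print(p)
g=c["frame"].max(2).astype(int); u,v=p[1].astype(int); print(u,v); 
w=c["frame"][:,:,::-1]; cv2.imwrite("pics/w3c.png",cv2.resize(w[max(0,v-90):v+60,u-110:u+110],None,fx=3.5,fy=3.5))
```

```text
tool y yaw -0.224  q5 0.01 turn(deg) -0.11  shift after turn (cm) [7.92 0.32 0.03] shift before turn [7.92 0.32 0.03] pos [0.4635 0.0035 0.1872] down [-0. -0. -1.] F [-0.6 -0.4 -0.4] open 0.500 t 15.05
[array([327.69817106, 260.20673595]), array([327.85212529, 209.81089252]), array([327.93736029, 153.37728207])]
327 209
```

View pics/w3c.png

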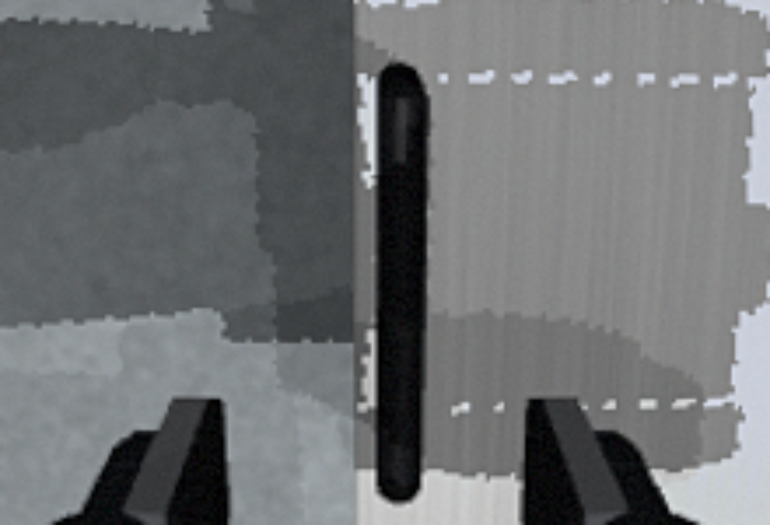

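The bar is centred at wrist pixel about (332,199), roughly 3 mm further in +x than predicted. I'll correct for this, lower and pinch.

drive_tool(
  steps=[
    [1, 0.3, 0, 0, 0.5],
    [2, 0.3, 0, 0, 0.5],
    [2, 0, 0, 0, 0.5],
    [1.7, 0, 0, 0, 0.5],
    [0.8, 0, 0, 0, 0.5],
    [0.3, 0, 0, 0, 0.4],
    [0, 0, 0, 0, 0.2],
    [0, 0, 0, 0, 0],
    [0, 0, 0, 0, 0],
    [0, 0, 0, 0, 0],
  ],
  force=30,
)

```text
time: 16.1
eef_pos: [0.4687, 0.0034, 0.1099]
tcp_rot: [-0.552, -0.442, 0.553, -0.441]
contact_force: [-5.8, -1.2, 2.8]
opening: 0.102
```

Run:
```python
from h import *
plan(.4696,.0025,.108,-.2225)
# increments of bar along case x, z for flap angle steps
ph=np.linspace(0,1.62,28); x=-148*np.cos(ph)+35*np.sin(ph); z=35*np.cos(ph)+148*np.sin(ph)
for i in range(27): print([-round((z[i+1]-z[i])/10,2),round((x[i+1]-x[i])/10,2)],end=" ")
```

```text
tool y yaw -0.222  q5 0.01 turn(deg) 0.01  shift after turn (cm) [0.19 0.1  0.07] shift before turn [0.19 0.1  0.07] pos [0.4687 0.0034 0.1099] down [-0.001 -0.    -1.   ] F [-5.8 -1.2  2.8] open 0.102 t 16.10
[np.float64(-0.88), np.float64(0.24)] [np.float64(-0.87), np.float64(0.29)] [np.float64(-0.85), np.float64(0.34)] [np.float64(-0.82), np.float64(0.39)] [np.float64(-0.8), np.float64(0.44)] [np.float64(-0.77), np.float64(0.49)] [np.float64(-0.74), np.float64(0.53)] [np.float64(-0.71), np.float64(0.58)] [np.float64(-0.67), np.float64(0.62)] [np.float64(-0.63), np.float64(0.66)] [np.float64(-0.59), np.float64(0.69)] [np.float64(-0.55), np.float64(0.73)] [np.float64(-0.51), np.float64(0.76)] [np.float64(-0.46), np.float64(0.79)] [np.float64(-0.41), np.float64(0.81)] [np.float64(-0.36), np.float64(0.84)] [np.float64(-0.31), np.float64(0.86)] [np.float64(-0.26), np.float64(0.87)] [np.float64(-0.21), np.float64(0.89)] [np.float64(-0.15), np.float64(0.9)] [np.float64(-0.1), np.float64(0.91)] [np.float64(-0.04), np.float64(0.91)] [np.float64(0.01), np.float64(0.91)] [np.float64(0.07), np.float64(0.91)] [np.float64(0.12), np.float64(0.9)] [np.float64(0.17), np.float64(0.9)] [np.float64(0.23), np.float64(0.88)]
```

drive_tool(
  steps=[
    [-0.88, 0.24, 0, 0, 0],
    [-0.87, 0.29, 0, 0, 0],
    [-0.85, 0.34, 0, 0, 0],
    [-0.82, 0.39, 0, 0, 0],
    [-0.8, 0.44, 0, 0, 0],
    [-0.77, 0.49, 0, 0, 0],
    [-0.74, 0.53, 0, 0, 0],
    [-0.71, 0.58, 0, 0, 0],
  ],
)

```text
time: 16.9
eef_pos: [0.4991, -0.0036, 0.1743]
tcp_rot: [-0.55, -0.444, 0.554, -0.439]
contact_force: [-10.2, 0.4, 1.9]
opening: 0.099
```

drive_tool(
  steps=[
    [-0.67, 0.62, 0, 0, 0],
    [-0.63, 0.66, 0, 0, 0],
    [-0.59, 0.69, 0, 0, 0],
    [-0.55, 0.73, 0, 0, 0],
    [-0.51, 0.76, 0, 0, 0],
    [-0.46, 0.79, 0, 0, 0],
    [-0.41, 0.81, 0, 0, 0],
    [-0.36, 0.84, 0, 0, 0],
    [-0.31, 0.86, 0, 0, 0],
  ],
)

```text
time: 17.8
eef_pos: [0.5681, -0.0196, 0.223]
tcp_rot: [-0.552, -0.441, 0.552, -0.442]
contact_force: [-7.5, -1.6, 6.5]
opening: 0.103
```

drive_tool(
  steps=[
    [-0.26, 0.87, 0, 0, 0],
    [-0.21, 0.89, 0, 0, 0],
    [-0.15, 0.9, 0, 0, 0],
    [-0.1, 0.91, 0, 0, 0],
    [-0.04, 0.91, 0, 0, 0],
    [0.01, 0.91, 0, 0, 0],
    [0.07, 0.91, 0, 0, 0],
    [0.12, 0.9, 0, 0, 0],
    [0.17, 0.9, 0, 0, 0],
    [0.23, 0.88, 0, 0, 0],
  ],
)

```text
time: 18.8
eef_pos: [0.6567, -0.0398, 0.2224]
tcp_rot: [0.553, 0.44, -0.552, 0.443]
contact_force: [-3.2, -3.2, 4.8]
opening: 0.1
```

Run:
```python
from h import *
plan(.4696,.0025,.108,-.2225)
s=readout.get_state()["eef_pos"]; t=-.2225; ex=np.array([np.cos(t),np.sin(t)]); print("local x, z of bar from hinge", (s[:2]-[.5387,-.0139])@ex-.077, s[2]+.0145-.088)
```

```text
tool y yaw -0.223  q5 0.01 turn(deg) -0.02  shift after turn (cm) [ 1.135e+01 -1.923e+01 -1.000e-02] shift before turn [ 11.35 -19.23  -0.  ] pos [ 0.6567 -0.0398  0.2224] down [ 0.004 -0.002 -1.   ] F [-3.2 -3.2  4.8] open 0.100 t 18.80
local x, z of bar from hinge 0.04379981701814016 0.14887717004720327
```

drive_tool(
  steps=[
    [0, 0, 0, 0, 0],
    [0, 0, 0, 0, 0.15],
    [0, 0, 0, 0, 0.22],
    [0, 0, 0, 0, 0.26],
    [0, 0, 0, 0, 0.26],
    [-1, 0, 0, 0, 0.26],
    [-2, 0, 0, 0, 0.26],
    [-3, 0, 0, 0, 0.26],
    [-3, 0, 0, 0, 0.26],
    [-2, 0, 0, 0, 0.26],
  ],
)

```text
time: 19.8
eef_pos: [0.6554, -0.0385, 0.3341]
tcp_rot: [0.553, 0.44, -0.551, 0.443]
contact_force: [0.6, -0.6, 0.3]
opening: 0.262
```

Run:
```python
from h import *
s=readout.get_state(); print(s["eef_pos"],s["contact_force"],s["opening"])
t=cam("top"); sd=cam("side")
T=-.2225; ex=np.array([np.cos(T),np.sin(T)]); ey=np.array([-ex[1],ex[0]]); O=np.array([.5378,-.0135])
tp=t["frame"];sp=sd["frame"]
import pickle; pickle.dump((t,sd),open("open.pkl","wb"))
for y in (.034,-.034):
    p=O-.005*ex+y*ey
    for c in (t,sd):
        u,v=proj(c,[*p,.074]); print(c["name"],y,p,(u,v),c["frame"][int(v)-1:int(v)+2,int(u)-1:int(u)+2].reshape(-1,3).mean(0))
u,v=proj(t,[*O,.08]).astype(int); a=cv2.resize(tp[v-40:v+40,u-40:u+40,::-1],(400,400),interpolation=cv2.INTER_CUBIC)
u,v=proj(sd,[*O,.1]).astype(int); b=cv2.resize(sp[v-50:v+50,u-50:u+50,::-1],(400,400),interpolation=cv2.INTER_CUBIC)
cv2.imwrite("pics/open.png",np.hstack([a,b]))
```

```text
[ 0.65542432 -0.03852535  0.33410919] [ 0.64862847 -0.55431524  0.34441113] 0.26173010640259203
top 0.034 [0.54042599 0.0207652 ] (np.float64(314.39193292032695), np.float64(187.62571811799353)) [104.          86.33333333  69.66666667]
side 0.034 [0.54042599 0.0207652 ] (np.float64(304.0663445423617), np.float64(197.55997377753485)) [21.11111111 33.44444444 50.33333333]
top -0.034 [ 0.52542052 -0.04555852] (np.float64(337.5160824005281), np.float64(192.3395791284134)) [102.44444444  84.22222222  68.44444444]
side -0.034 [ 0.52542052 -0.04555852] (np.float64(319.935745768831), np.float64(187.1936383993787)) [146.55555556 116.66666667  47.55555556]
```

View pics/open.png

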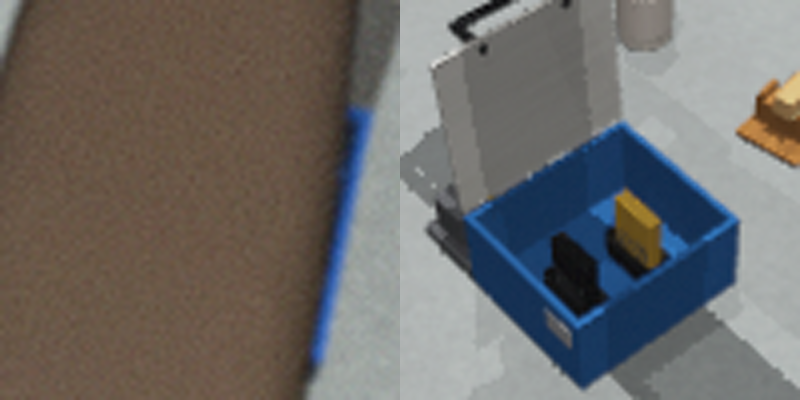

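Flap is open past upright. The bronze insert is the one at -y (side crop about (637,225)) and the black one is at +y. I'll move above the bronze insert and turn so the jaws close across its thickness.

drive_tool(
  steps=[
    [0, -0.8, 0.2, 0, 0.4],
    [0, -1.7, 0.5, 0, 0.4],
    [0, -2.5, 0.7, 0, 0.4],
    [0, -2.5, 0.7, 0, 0.4],
    [0, -2.5, 0.7, -4, 0.4],
    [0, -1.7, 0.5, -8, 0.4],
    [0, -0.8, 0.3, -8, 0.4],
    [0, 0, 0, -8, 0.4],
    [0, 0, 0, -8, 0.4],
    [0, 0, 0, -8, 0.4],
  ],
)

```text
time: 20.9
eef_pos: [0.5241, -0.0488, 0.3277]
tcp_rot: [0.345, 0.619, -0.345, 0.616]
contact_force: [-0.0, 0.4, 0.5]
opening: 0.399
```

drive_tool(
  steps=[
    [0, 0, 0, -8, 0.4],
    [0, 0, 0, -8, 0.4],
    [0, 0, 0, -8, 0.4],
    [0, 0, 0, -8, 0.4],
    [0, 0, 0, -8, 0.4],
    [0, 0, 0, -6, 0.4],
    [0, 0, 0, 0, 0.4],
    [0, 0, 0, 0, 0.4],
  ],
)

```text
time: 21.7
eef_pos: [0.5247, -0.0489, 0.3286]
tcp_rot: [0.08, 0.704, -0.079, 0.702]
contact_force: [0.2, 0.1, 0.6]
opening: 0.399
```

Run:
```python
from h import *
plan(.5254,-.0456,.2,1.348)
c=cam("wrist"); save(c,"w5.png"); import pickle; pickle.dump(c,open("w5.pkl","wb"))
h=cv2.cvtColor(c["frame"],cv2.COLOR_RGB2HSV)
m=((h[...,0]>14)&(h[...,0]<28)&(h[...,1]>110)).astype(np.uint8)
u,v=proj(c,[.5254,-.0456,.076]).astype(int); print(u,v)
n,l,st,ce=cv2.connectedComponentsWithStats(m)
for i in range(1,n):
    if st[i,4]>60: print(st[i],ce[i])
k=c["frame"][v-70:v+70,u-90:u+90,::-1]; cv2.imwrite("pics/w5c.png",cv2.resize(k,None,fx=4,fy=4))
```

```text
tool y yaw 1.346  q5 -1.63 turn(deg) -0.12  shift after turn (cm) [12.86  0.33  0.03] shift before turn [12.86  0.33  0.03] pos [ 0.5247 -0.0489  0.3286] down [-0.003  0.001 -1.   ] F [0.2 0.1 0.6] open 0.399 t 21.70
325 163
[197   0  73  87 852] [232.60915493  50.57159624]
[188  62  18  15 120] [196.40833333  69.24166667]
[322 142  13  38 409] [328.65036675 161.21271394]
[504 180  29  45 302] [512.08278146 197.52317881]
[519 188  25  37 289] [535.26643599 209.10034602]
[   0  242   54  114 1751] [ 17.76470588 308.92861222]
[ 53 335  16  14  62] [ 61.08064516 341.20967742]
[203 336  27  22 250] [217.48  348.108]
[  1 358  24  16  63] [ 12.22222222 363.95238095]
[186 360  16  14  72] [194.20833333 366.22222222]
```

View pics/w5c.png

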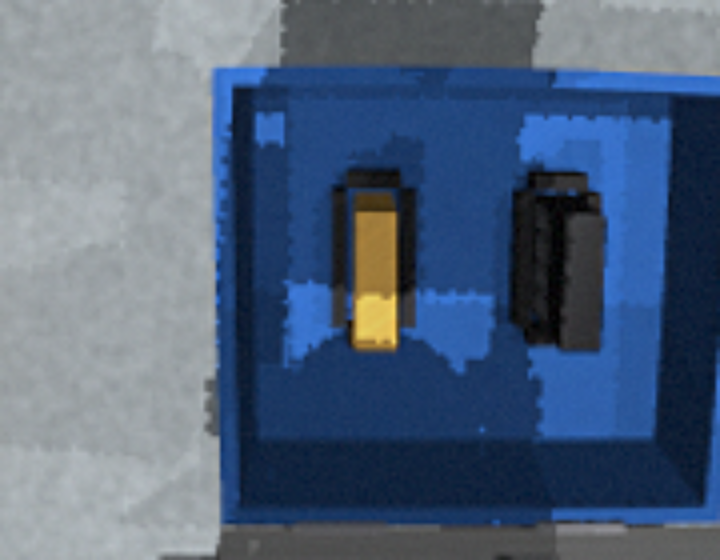

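Run:
```python
from h import *
import pickle
c=pickle.load(open("w5.pkl","rb")); t=-.2225; ex=np.array([np.cos(t),np.sin(t),0]); ey=np.array([-ex[1],ex[0],0])
b=np.array([.5254,-.0456,.076])
for z in (.076,.04):
  for p in ((-1,-1),(-1,1),(1,1),(1,-1)): 
    q=b+p[0]*.023*ex+p[1]*.007*ey; q[2]=z; u=proj(c,q); print(z,p,u.round(1),((u-[235,93])*4).round())
```

```text
0.076 (-1, -1) [320.  145.5] [340. 210.]
0.076 (-1, 1) [330.9 145.5] [384. 210.]
0.076 (1, 1) [330.8 180.4] [383. 350.]
0.076 (1, -1) [320.1 180.4] [341. 350.]
0.04 (-1, -1) [320.2 142.6] [341. 199.]
0.04 (-1, 1) [330.3 142.6] [381. 198.]
0.04 (1, 1) [330.2 174.8] [381. 327.]
0.04 (1, -1) [320.4 174.8] [342. 327.]
```

The bronze top spans u 355–397 and v 210–350 in the crop. It matches the prediction along x and sits about 2–4 mm to +y. I'll lower onto it with the jaws opened to 34 mm.

drive_tool(
  steps=[
    [2, 0.2, 0, 0, 0.4],
    [4, 0.3, 0, 0, 0.4],
    [4.5, 0, 0, 0, 0.4],
    [4.5, 0, 0, 0, 0.4],
    [4, 0, 0, 0, 0.4],
    [3, 0, 0, 0, 0.4],
    [2, 0, 0, 0, 0.4],
    [1.2, 0, 0, 0, 0.4],
    [0, 0, 0, 0, 0.4],
  ],
  force=40,
)

```text
time: 22.65
eef_pos: [0.5252, -0.0439, 0.0763]
tcp_rot: [0.079, 0.704, -0.079, 0.701]
contact_force: [0.5, -0.0, -1.2]
opening: 0.401
```

drive_tool(
  steps=[
    [1.2, 0, 0, 0, 0.4],
    [1.2, 0, 0, 0, 0.4],
    [0.8, 0, 0, 0, 0.4],
    [0.4, 0, 0, 0, 0.4],
    [0, 0, 0, 0, 0.4],
  ],
)

```text
time: 23.15
eef_pos: [0.5262, -0.0441, 0.0415]
tcp_rot: [0.079, 0.703, -0.078, 0.702]
contact_force: [0.0, 0.2, 1.0]
opening: 0.404
```

drive_tool(
  steps=[
    [0.1, 0, 0, 0, 0.3],
    [0, 0, 0, 0, 0.2],
    [0, 0, 0, 0, 0.12],
    [0, 0, 0, 0, 0],
    [0, 0, 0, 0, 0],
    [0, 0, 0, 0, 0],
  ],
)

```text
time: 23.75
eef_pos: [0.5271, -0.0443, 0.0417]
tcp_rot: [0.079, 0.702, -0.079, 0.703]
contact_force: [-0.5, -0.8, 1.9]
opening: 0.159
```

drive_tool(
  steps=[
    [0, 0, 0, 0, 0],
    [-0.4, 0, 0, 0, 0],
    [-1, 0, 0, 0, 0],
    [-2, 0, 0, 0, 0],
    [-2.5, 0, 0, 0, 0],
    [-3, 0, 0, 0, 0],
    [-3, 0, 0, 0, 0],
    [-3, 0, 0, 0, 0],
    [-2, 0, 0, 0, 0],
    [-1, 0, 0, 0, 0],
  ],
  force=80,
)

```text
time: 24.75
eef_pos: [0.5272, -0.0443, 0.2228]
tcp_rot: [0.078, 0.702, -0.079, 0.704]
contact_force: [0.0, -0.7, -3.0]
opening: 0.15
```

drive_tool(
  steps=[
    [-0.2, 0, 0, 0, 0],
    [0, 0, 0, 0, 0],
    [0, 0, 0, 0, 0],
  ],
)

```text
time: 25.05
eef_pos: [0.5257, -0.044, 0.2203]
tcp_rot: [0.079, 0.704, -0.078, 0.702]
contact_force: [-0.8, 0.9, -2.9]
opening: 0.152
```

Run:
```python
from h import *
plan(.4853,.3126,.22,1.348)
```

```text
tool y yaw 1.348  q5 -1.62 turn(deg) 0.01  shift after turn (cm) [  0.08  33.88 -11.81] shift before turn [  0.08  33.88 -11.81] pos [ 0.5257 -0.044   0.2203] down [-0.003  0.001 -1.   ] F [-0.8  0.9 -2.9] open 0.152 t 25.05
```

drive_tool(
  steps=[
    [0, 1.2, -0.4, 0, 0],
    [0, 2.5, -0.9, 0, 0],
    [0, 3.5, -1.2, 0, 0],
    [0, 4, -1.4, 0, 0],
    [0, 4, -1.4, 0, 0],
    [0, 4, -1.4, 0, 0],
    [0, 4, -1.4, 0, 0],
    [0, 4, -1.4, 0, 0],
    [0, 3.5, -1.2, 0, 0],
    [0, 2, -0.7, 0, 0],
  ],
)

```text
time: 26.05
eef_pos: [0.4858, 0.3031, 0.2211]
tcp_rot: [0.078, 0.704, -0.078, 0.702]
contact_force: [-0.1, -1.2, -2.5]
opening: 0.152
```

drive_tool(
  steps=[
    [0, 1.2, -0.4, 0, 0],
    [0, 0, 0, 0, 0],
    [0, 0, 0, 0, 0],
    [0, 0, 0, 0, 0],
    [0, 0, 0, 0, 0],
    [0, 0, 0, 0, 0],
  ],
)

```text
time: 26.65
eef_pos: [0.4868, 0.3116, 0.2223]
tcp_rot: [0.079, 0.703, -0.079, 0.703]
contact_force: [-0.4, 0.2, -3.3]
opening: 0.153
```

Run:
```python
from h import *
plan(.4853,.3126,.22,1.348); s=readout.get_state(); print(s["dq"].round(3))
import pickle
o=pickle.load(open("open.pkl","rb"))[1]; c=cam("side"); t=cam("top"); save(c,"end_side.png"); save(t,"end_top.png")
# insert pose in side view: bronze blob, axis and predicted
for q in (c,t):
    h=cv2.cvtColor(q["frame"],cv2.COLOR_RGB2HSV); m=((h[...,0]>14)&(h[...,0]<28)&(h[...,1]>110)).astype(np.uint8)
    p=s["eef_pos"]; a,b=proj(q,[p[0],p[1],p[2]+.035]),proj(q,[p[0],p[1],p[2]-.035]); print(q["name"],"pred top/bottom",a,b)
    n,l,st,ce=cv2.connectedComponentsWithStats(m)
    for i in range(1,n):
        if st[i,4]>25 and abs(ce[i]-(a+b)/2).max()<60: print(st[i],ce[i])
# flap, mallet, black insert unchanged since the opened picture? (side view diff)
T=-.2225; ex=np.array([np.cos(T),np.sin(T),0]); ey=np.array([-ex[1],ex[0],0]); O=np.array([.5378,-.0135,0])
for nm,pt,w in (("flap",O+.09*ex+[0,0,.2],12),("black",O-.005*ex+.034*ey+[0,0,.06],7),("mallet",[.502,-.36,.06],15),("pin",[.666,.009,.09],6)):
    u,v=proj(c,pt).astype(int); d=np.abs(c["frame"][v-w:v+w,u-w:u+w].astype(int)-o["frame"][v-w:v+w,u-w:u+w]).mean(); print(nm,(u,v),"diff %.1f"%d)
```

```text
tool y yaw 1.347  q5 -0.95 turn(deg) -0.07  shift after turn (cm) [ 0.23  0.06 -0.16] shift before turn [ 0.23  0.06 -0.16] pos [0.4868 0.3116 0.2223] down [ 0. -0. -1.] F [-0.4  0.2 -3.3] open 0.153 t 26.65
[ 0.004  0.001 -0.004  0.002 -0.001  0.001]
side pred top/bottom [243.33334719 235.05372687] [248.07170614 250.18072079]
[241 230  14  28 171] [247.45614035 244.52046784]
[204 234  10  14  45] [207.84444444 239.08888889]
[204 244  27  14  90] [219.36666667 252.66666667]
top pred top/bottom [192.72529065 193.41088746] [201.323729   199.38469086]
[216 138  16  13  26] [221.65384615 142.11538462]
flap (np.int64(291), np.int64(149)) diff 13.7
black (np.int64(304), np.int64(200)) diff 21.2
mallet (np.int64(374), np.int64(141)) diff 63.4
pin (np.int64(276), np.int64(175)) diff 45.4
```

Run:
```python
from h import *
import pickle
t0=pickle.load(open("top0.pkl","rb")); t=cam("top"); T=-.2225; ex=np.array([np.cos(T),np.sin(T),0]); ey=np.array([-ex[1],ex[0],0]); O=np.array([.5368,-.0135,0])
def cen(c,pt,w,f):
    u,v=proj(c,pt).astype(int); h=cv2.cvtColor(c["frame"],cv2.COLOR_RGB2HSV)[v-w:v+w,u-w:u+w].astype(int); k=np.argwhere(f(h)); return (k.mean(0)[::-1]+[u-w,v-w]).round(1) if len(k) else None,len(k)
org=lambda h:(h[...,0]>8)&(h[...,0]<16)&(h[...,1]>200)&(h[...,2]>180)
yel=lambda h:(h[...,0]>18)&(h[...,0]<28)&(h[...,1]>60)&(h[...,2]>150)
drk=lambda h:(h[...,2]<45)
print("head",cen(t0,[.5,-.39,.073],12,org),cen(t,[.5,-.39,.073],12,org))
print("handle",cen(t0,[.502,-.31,.06],25,yel),cen(t,[.502,-.31,.06],25,yel))
print("black pred",proj(t,O-.005*ex+.034*ey+[0,0,.076]),cen(t,O-.005*ex+.034*ey+[0,0,.07],12,drk))
g=np.array([t["frame"][int(v),int(u)].tolist() for u,v in [proj(t,O+(.077+.0325*np.sin(a-1.57)+.158*np.cos(a)*-1)*ex+[0,0,.088+.158*np.sin(a)]) for a in (1.5,1.57,1.63,1.7)]]);print(g.tolist())
bx=[proj(t,O+(.077+.035)*ex+k*.035*ey+[0,0,.236]) for k in(-1,0,1)];print("bar pred phi=1.57",bx)
print("bar",cen(t,O+.117*ex+[0,0,.236],22,drk))
for nm,xy in (("side",[.666,.009,.092]),): 
    c=cam("side"); print("pin side",proj(c,xy),cen(c,xy,12,lambda h:((h[...,0]<4)|(h[...,0]>175))&(h[...,1]>170)&(h[...,2]>90)))
```

```text
head (array([457.9, 197.6]), 19) (array([454.1, 197.9]), 9)
handle (array([425.4, 199.9]), 322) (array([426.1, 199.8]), 331)
black pred [314.38844542 187.8011641 ] (array([312.6, 196.5]), 15)
[[95, 93, 91], [88, 87, 87], [209, 212, 214], [178, 185, 180]]
bar pred phi=1.57 [array([350.01192248, 134.16468536]), array([336.40021621, 131.47646929]), array([322.82724944, 128.795904  ])]
bar (array([334.6, 131.4]), 11)
pin side [276.74069702 174.91546213] (None, 0)
```

```bash
python3 -c "
from plant import sign_off; print(sign_off())"
```

```text
the job is handed in; nothing more can be done
None
```

I carried out the whole task and handed it in at about 27 s of the 72 s allowed. Sign-off gives no verdict, so the results below rest on my own checks.

**What I did**
1. I gripped the orange mallet and pressed the pin down with its face. I then laid the mallet back on its rest and let it go.
2. I lifted the flap by its bar and left it open.
3. I drew the bronze insert straight up out of the -y cradle and hold it above the mat, gripped at 80 N.

**Last checks that agreed**
- **Pin:** the cap dropped 6.8 px in the side view, about 33 mm. The push force rose steeply at the bottom, so the pin had reached its stop.
- **Mallet:** in the top view its handle is within 0.7 px of where it was at the start.
- **Flap:** the arm pose at release gave about 1.63 rad. The top view puts the bar where it should be for about 1.57 rad, a rough reading but above the 1.4 rad limit.
- **Bronze insert:** the fingers are about 2 mm from the mat centre in plan, and the insert's centre is about 0.22 m high. The arm is still, and the wrist reads about 3 N of load.

**Checks that failed or were not conclusive**
- **Side-view comparison:** comparing the final side picture with the one taken after opening the flap showed large differences. I put this down to the arm and its shadow, but did not confirm it.
- **Pin at the end:** the cap could not be found in the last side view, probably hidden by the arm. I did not see the pin again, but the flap opened fully, which needs the pin down.
- **Mallet head and black insert:** their colour checks in the final top view were weak, with only 9 and 15 pixels. The black insert was clearly in its cradle in the last wrist picture, just before I lifted the bronze one, and there was no sign of touching it.
- **Other bench items:** I did not measure the tape, oil, stud or specimen again at the end.

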